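# Hang a circuit module on the twin pins of a sloping inspection rest

### The arm

A 6-joint arm with a two-finger parallel gripper is mounted at the origin on the work surface. World frame = base frame: x ahead of the robot, y to its left, z up, the work surface at z = 0. Lengths are in m, angles in rad, forces in N, time in s.
With the tool pointing down it reaches from about 0.375 to 0.9 m from the base axis. Payload 3.1 kg.
Tool frame: the origin (TCP) lies midway between the tips of the shut fingers; the grasp point (between the pads) lies 19 mm behind it; x points along the fingers, z is the direction in which the jaws open and shut, and the axes are right-handed (so a half turn about x gives the same grasp; the last joint's range is limited). The gripper opens to 87 mm and grips with 3 to 60 N. Pads are 19 mm wide; open, the fingers measure 117 mm over their backs; the gripper's body (75 mm by 190 mm) begins 51 mm behind the grasp point.
Start: joints at [-1.492, 0.527, 1.433, -0, 1.181, -0.178], TCP at [0.159, -0.604, 0.223] pointing down, gripper open.
Joint ranges: [-3.08, 3.08], [-0.75, 2.2], [0.22, 2.44], [-1.43, 4.57], [0, 2.65], [-2.85, 2.85]. Speed limits (rad/s): [2.79, 2.79, 3.14, 3.14, 3.14, 3.14].

### API

Orientations are given as a unit quaternion [x, y, z, w].
In Python, from rig import robot, optics, workorder gives the robot as it stands.
- The arm moves only by the tool arm_command, never from a script. Its argument "plan" is a list of rows, each a list of 7 numbers: the shift along the tool's x, y, z in cm, then the turn, a rotation vector about the tool's x, y, z in rad, then the finger opening in cm, from 0 to 8.7. In form: [[x, y, z, ax, ay, az, gripper], ...]. A call has 1 to 12 rows; each row shifts and turns the pose as measured when the row begins, along the tool's axes as they then stand; what a row does not reach is not made up. A row lasts 1/8 s, in which the tool goes at most 62.5 mm and 10.7 degrees, less where a joint would pass 70% of its speed; a pose out of reach is approached as far as the arm can. A call with a gripper value outside its range is refused whole. The fingers move at their own pace and stop on an object; "grip_force" is the grip in N (left out, the last holds). Time passes only in rows, so rows that do not move let the fingers close. It gives the time, the measured TCP pose, the force and the opening at its end, in the units of the state.
- robot.get_obs(): the state, without advancing time (a new reading comes with each control period).
- optics.camera(name): name is "scene" or "top" or "wrist"; returns (picture, depth): 400x640x3 uint8, blue, green, red; 400x640 float32, m along the optical axis (not along the pixel's ray), 0 where there is no reading.
- optics.camera_info(name): a dict with "mtx" (3x3 intrinsics, pixels), "position" and "rotation" of the camera in the world; the wrist camera has in their place "tool_from_camera" (4x4, takes a point from camera to tool coordinates, whose origin is the TCP and whose axes are the tool frame's). Camera axes: x right, y down, z forward; pixel columns grow to the right and rows downward; lengths in m; the calibration is good to about 2 mm. A picture is of the moment at which its call begins: read the wrist's pose just before it. camera_info takes no time and is no camera call.
- workorder.hand_in(): hands the job in, once; it reports no verdict.
The state is a dict: "time": time; "q": joint angles; "joint_velocities": joint speeds; "joint_torque": joint torques, N m; "position": TCP position; "tool_rot": TCP orientation; "ft_force": force on the tool from outside, world axes, zero at the start; "moment": the same for the moment, N m; "grip_width": finger opening in m.
Only numpy, scipy, OpenCV 4.12 (cv2) and the standard library are available. Lean on these libraries where they do the work, as an engineer would, in place of code of your own. Each camera call takes 0.05 s, during which the arm holds its last target. There are 200 camera calls.

### The job

Pick up the circuit module whose metal plate has two holes, and hang it on the sloping rest: both holes over the two steel pins at once, the edge with the holes uppermost, the plate lying flush against the slope. Feel gently for the pins rather than forcing it, let go of it there, and leave everything else on the bench where it is.

Things in the scene. Friction and masses are not known exactly. Their poses are not given: they have to be found in the camera images.
- sink (a point): Centre of the dark finned heat sink on the module to hang: a solid block to grip, 50 mm along x, 24 mm across y (flat faces), 34 mm high. x points to the plate's hole edge, z up. It starts flat on the bench on the robot's left, nearer or farther, x away from the robot within 20 degrees. The chips on the board are up to 9 mm high, at |y| of 28 mm or more.
- module: The module (0.25 to 0.42 kg): aluminium plate 110 (x) x 140 (y) x 6 mm; origin at the centre of its underside, 25 mm below the sink's centre, same axes. Two round through holes 9 mm wide at x = +34, y = -55 and +55 mm. On the plate a green board, top at z = 8 mm (the sink's foot; its top is at 42 mm); the hole edge is bare.
- face (a point): Point on the sloping face of the rest, on the line of the pins. x points up the slope, y level to the left, z out of the face (40 degrees from vertical, leaning to the robot). Fully home, the module's underside is on the face, its axes along these; its sink centre at x = -34, y = c, z = +25 mm (about 1 mm play); c, the unreported place of the pins, is within +-9 mm.
- rest: Fixed stand with an aluminium face 150 mm up the slope (face x -110 to +40) x 180 mm wide, facing the robot within 14 degrees. Origin on the bench under the face's centre. Two rigid steel pins 7 mm thick stand straight out of the face, 18 mm tall, the last 4 mm tapered to 3 mm, at face x = 0, y = c-55 and c+55 mm: their bar is clamped anywhere along a slot; find c by touch or sight.
- spare: The other circuit module, to be left alone: plate 100 x 130 x 6 mm without holes, a small square heat sink 30 x 30 mm, 18 mm high, two round capacitors; it lies in the other of the two places. Origin at the centre of its underside.
- spool: Solder spool standing on end, 60 mm across, 45 mm high; origin at the centre of its foot. Leave alone.
- flask: Small white bottle with a dark cap, 40 mm across, 85 mm high; origin at the centre of its foot. Leave alone.
- driver: Screwdriver lying on the bench, 170 mm long. Leave alone.
- tweezers: Steel tweezers lying flat, 110 mm long, 6 mm thick. Leave alone.
- cap_jar: Aluminium can capacitor standing on end, 32 mm across, 22 mm high; origin at the centre of its foot. Leave alone.
There are look-alikes about, which are no part of the job. Leave any yellow look-alike of the module alone. Leave any yellow look-alike of the rest alone.

How it is judged:
On the way:
1. the module is lifted clear of the bench in the fingers (height (world z) of sink above 0.06 m and distance of sink from where it was at the start of the episode above 0.04 m), for 0.2 s.
At the end, for the whole second after the job is handed in: The module hangs on both pins, hole edge uppermost: sink centre within 4 mm of 34 mm below the pins along the slope, within 12.5 mm of the face's middle line, plate flush with the slope to 3.5 mm and 0.05 rad, square to it to 0.06 rad, and stays there released (x of sink in the frame of face between -0.038 and -0.03 m and y of sink in the frame of face between -0.0125 and 0.0125 m and z of sink in the frame of face between 0.022 and 0.0285 m and angle between the z axis of sink and the z axis of face, either way round below 0.05 rad and angle between the x axis of sink and the x axis of face, either way round below 0.06 rad); the robot touches nothing.
It fails at once if the module is forced against the pins with more than 40 N (contact force between module and pins above 40 N).
It fails at once if the other module is moved more than 15 mm (distance of spare from where it was at the start of the episode above 0.015 m).
It fails at once if another thing on the bench is moved more than 25 mm (distance of any of spool, flask, driver, tweezers, cap_jar from where it was at the start of the episode above 0.025 m).
It also fails if it takes over 67 s, if anything falls off the work surface, if the arm or the gripper's body presses on something with over 40 N, if the wrist force passes 120 N, or if a joint passes its speed limit or range.

## Working session

There is one attempt and no reset: what is moved stays moved. The work goes in short steps, Python scripts to look and compute and a tool call to move; the robot and the scene stay as the last step left them, time stands still between calls to the robot, and variables do not carry over. Pictures are saved under pics/ and viewed, about 8 in all and at most 12, crops included, and the job is handed in when it is done.

Besides the shell and the picture viewer there is one more tool, called after "Emit:" as name(argument=value, ...) on one line, values as JSON. arm_command: Moves the arm, as the interface text tells. Its arguments: {"type":"object","properties":{"plan":{"type":"array"},"grip_force":{"type":"number"}},"required":["plan"]}

```bash
ls; mkdir -p pics
cat > h.py <<'E'
import numpy as np, cv2
from scipy.spatial.transform import Rotation as R
from rig import robot, optics, workorder
np.set_printoptions(precision=4,suppress=True)
def cam(name):
    o=robot.get_obs(); im,d=optics.camera(name); i=optics.camera_info(name)
    K=np.array(i['mtx'])
    if name=='wrist':
        T=np.eye(4);T[:3,:3]=R.from_quat(o['tool_rot']).as_matrix();T[:3,3]=o['position']
        T=T@np.array(i['tool_from_camera'])
    else:
        T=np.eye(4);r=np.array(i['rotation']);T[:3,:3]=r if r.shape==(3,3) else R.from_quat(r).as_matrix();T[:3,3]=i['position']
    return im,d,K,T
def pts(d,K,T):
    v,u=np.mgrid[:d.shape[0],:d.shape[1]]
    P=np.stack([(u-K[0,2])/K[0,0]*d,(v-K[1,2])/K[1,1]*d,d],-1)
    return P@T[:3,:3].T+T[:3,3]
def ray(u,v,K,T,z):
    r=T[:3,:3]@np.array([(u-K[0,2])/K[0,0],(v-K[1,2])/K[1,1],1]);s=(z-T[2,3])/r[2]
    return T[:3,3]+s*r
E
python3 - <<'E'
from h import *
for n in ['scene','top']:
    im,d,K,T=cam(n); cv2.imwrite(f'pics/{n}1.png',im); np.savez(f'{n}1.npz',im=im,d=d,K=K,T=T); print(n,K,T)
o=robot.get_obs();print(o)
E
```

```text
pics
scene [[434.0108   0.     324.9668]
 [  0.     434.0108 199.542 ]
 [  0.       0.       1.    ]] [[-0.7956  0.488  -0.359   1.0349]
 [ 0.6058  0.6331 -0.4819  0.5174]
 [-0.0079 -0.6009 -0.7993  1.1581]
 [ 0.      0.      0.      1.    ]]
top [[495.4956   0.     323.9005]
 [  0.     495.4956 198.2957]
 [  0.       0.       1.    ]] [[-0.0249 -0.9984  0.0507  0.4743]
 [-0.9997  0.0252  0.0051 -0.145 ]
 [-0.0064 -0.0505 -0.9987  1.5245]
 [ 0.      0.      0.      1.    ]]
{'time': 0.1, 'q': array([-1.4915,  0.5284,  1.4338,  0.    ,  1.1814, -0.1785]), 'joint_velocities': array([ 0.0012, -0.0027, -0.0015, -0.0006, -0.0017, -0.0006]), 'joint_torque': array([ -0.0003, -44.0987, -17.7151,   0.0635,   0.0534,  -0.    ]), 'position': array([ 0.1593, -0.6037,  0.2217]), 'tool_rot': array([ 0.4321,  0.5606, -0.4311,  0.5597]), 'ft_force': array([0.214, 0.689, 0.266]), 'moment': array([-0.0397, -0.0081,  0.0222]), 'grip_width': 0.08703707488638435}
```

View pics/top1.png

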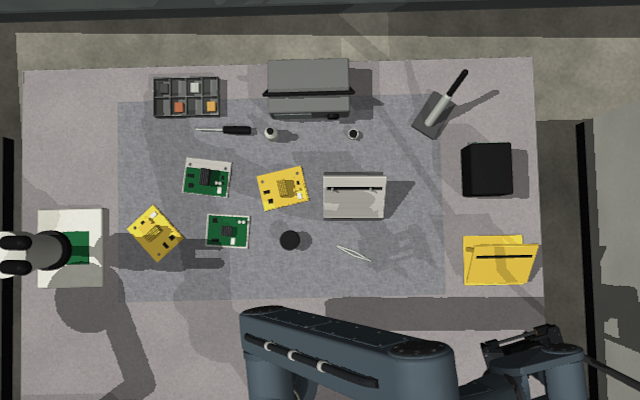

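View pics/scene1.png

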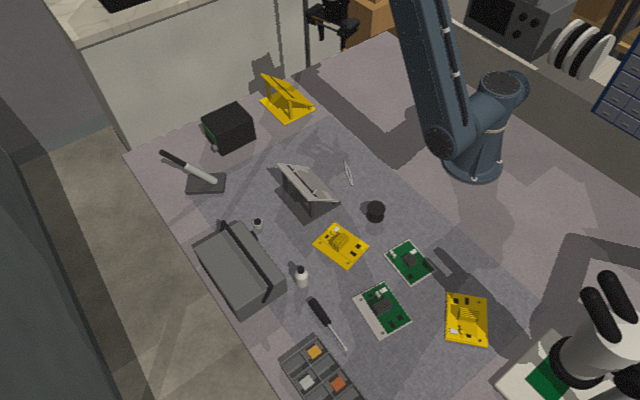

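The top view shows the holed module (bare edge, dark sink) at (207,177), the spare at (228,231), the rest at (355,195) and yellow look-alikes nearby. The scene view agrees: module at (382,310), rest at (305,188). Next I measure them from depth.

Run:
```python
from h import *
for n,box,rb in [('top',(175,150,240,205),(320,168,392,222)),('scene',(345,275,420,345),(270,155,350,220))]:
    z=np.load(n+'1.npz');P=pts(z['d'],z['K'],z['T']);im=z['im']
    x0,y0,x1,y1=rb;Q=P[y0:y1,x0:x1].reshape(-1,3);
    Q=Q[(Q[:,2]>0.025)&(Q[:,2]<.2)]
    # ransac plane
    rng=np.random.default_rng(0);best=None
    for _ in range(800):
        a,b,c=Q[rng.choice(len(Q),3,False)];m=np.cross(b-a,c-a)
        if np.linalg.norm(m)<1e-5: continue
        m/=np.linalg.norm(m); 
        if m[2]<0:m=-m
        if m[2]>.95: continue
        inl=abs((Q-a)@m)<.003
        if best is None or inl.sum()>best.sum():best=inl
    F=Q[best];c=F.mean(0);m=np.linalg.svd(F-c)[2][2];m*=np.sign(m[2])
    yv=np.cross([0,0,1],m);yv/=np.linalg.norm(yv);xv=np.cross(yv,m)
    L=np.c_[(F-c)@xv,(F-c)@yv]
    print(n,'face',len(F),c,'n',m,'tilt',np.degrees(np.arccos(m[2])),'up',xv,'left',yv,np.percentile(L,[0.5,99.5],axis=0))
    a=np.percentile(L,[.5,99.5],axis=0);mid=c+xv*a[:,0].mean()+yv*a[:,1].mean();print('mid',mid)
    res=(Q-c)@m; pin=Q[(res>.006)&(res<.03)]; 
    print('offplane',len(pin)); print(np.c_[(pin-mid)@xv,(pin-mid)@yv,(pin-mid)@m][:40])
    x0,y0,x1,y1=box;Q=P[y0:y1,x0:x1].reshape(-1,3)
    S=Q[(Q[:,2]>.034)&(Q[:,2]<.06)]; 
    print('sink n',len(S),S.mean(0),cv2.minAreaRect((S[:,:2]*1000).astype(np.float32)))
    S=Q[(Q[:,2]>.0035)]
    print('plate',cv2.minAreaRect((S[:,:2]*1000).astype(np.float32)), np.percentile(S[:,2],[5,25,50,75,95]))
    if n=='top': cv2.imwrite('pics/t2.png',cv2.resize(im[145:225,175:395],None,fx=3.6,fy=3.6,interpolation=cv2.INTER_CUBIC))
```

```text
top face 1944 [ 0.5502 -0.2235  0.0804] n [-0.6429  0.0178  0.7657] tilt 40.02644186413833 up [-0.7655  0.0212 -0.6431] left [-0.0277 -0.9996  0.    ] [[-0.0718 -0.0885]
 [ 0.0781  0.0889]]
mid [ 0.5478 -0.2236  0.0784]
offplane 41
[[-0.0717 -0.077   0.0086]
 [-0.0567  0.0366  0.0066]
 [-0.0469 -0.0399  0.0078]
 [-0.0461 -0.0113  0.0066]
 [-0.0467  0.0742  0.0071]
 [-0.0393 -0.0655  0.0071]
 [-0.039  -0.0627  0.0067]
 [-0.0403  0.0459  0.0081]
 [-0.0416  0.0657  0.0098]
 [-0.039   0.0833  0.0061]
 [-0.0351 -0.0741  0.0063]
 [-0.0361 -0.0626  0.0075]
 [-0.0371  0.0432  0.0086]
 [-0.0369  0.0461  0.0083]
 [-0.0355  0.0549  0.0063]
 [-0.0388 -0.0656  0.0161]
 [-0.0395 -0.0627  0.0171]
 [-0.0356  0.0431  0.0113]
 [-0.0361  0.0459  0.012 ]
 [-0.0377  0.0485  0.0142]
 [-0.0347 -0.0655  0.0153]
 [-0.0357 -0.0627  0.0168]
 [-0.0339  0.043   0.0139]
 [-0.0368  0.0455  0.0178]
 [-0.0339  0.0488  0.0138]
 [-0.0297 -0.0626  0.0133]
 [-0.037   0.0451  0.0228]
 [-0.0214 -0.0193  0.0068]
 [-0.0103  0.039   0.0062]
 [-0.0034 -0.0188  0.0069]
 [ 0.0009 -0.0507  0.0062]
 [ 0.0108 -0.0155  0.0076]
 [ 0
[... 733 characters left out ...]
6  0.0473  0.0172]
 [-0.036   0.0476  0.0129]
 [-0.0328  0.0466  0.0139]
 [-0.0359  0.0489  0.0078]
 [-0.037   0.0446  0.011 ]
 [-0.0338  0.0437  0.012 ]
 [-0.038   0.0417  0.0092]
 [-0.0347 -0.0606  0.015 ]
 [-0.0332 -0.0627  0.0168]
 [-0.0371 -0.0643  0.0139]
 [-0.0351 -0.066   0.0155]
 [-0.0342 -0.0613  0.0076]
 [-0.0343 -0.0644  0.0102]
 [-0.0334 -0.0669  0.0123]
 [-0.0368 -0.065   0.0066]
 [-0.0311 -0.0643  0.0063]]
sink n 164 [0.6275 0.2227 0.0408] ((626.862548828125, 222.32086181640625), (25.97627830505371, 50.16710662841797), 80.88304138183594)
plate ((750.966064453125, 364.350341796875), (607.9322509765625, 215.90859985351562), 47.86908721923828) [0.0038 0.0054 0.0076 0.0102 0.0384]
```

View pics/t2.png

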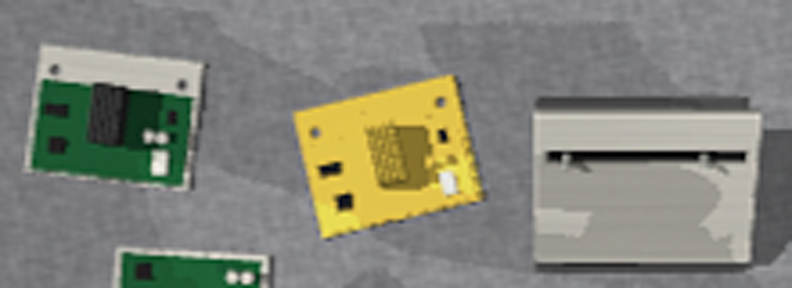

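```bash
cat >> h.py <<'E'
def Tmat(): 
    o=robot.get_obs();return R.from_quat(o['tool_rot']),np.array(o['position'])
def go(Rt,pt,n):
    """print n rows from the current pose to target (R,p)"""
    r0,p0=Tmat();w=(r0.inv()*Rt).as_rotvec();r=r0;p=p0
    print('need',np.linalg.norm(pt-p0),'m',np.degrees(np.linalg.norm(w)),'deg')
    for k in range(1,n+1):
        r1=r0*R.from_rotvec(w*k/n);p1=p0+(pt-p0)*k/n
        print(np.r_[r.inv().apply(p1-p)*100,(r.inv()*r1).as_rotvec()].round(3).tolist());r,p=r1,p1
def ori(x,z):
    x=np.array(x)/np.linalg.norm(x);z=np.array(z)-np.dot(z,x)*x;z/=np.linalg.norm(z)
    return R.from_matrix(np.c_[x,np.cross(z,x),z])
n_=np.array([-.6425,.0176,.766]);up=np.array([.766,-.021,.6425]);lf=np.cross(n_,up)
pm=np.array([.5754,-.2250,.1017])+.009*lf   # pin-line middle on the face
E
python3 - <<'E'
from h import *
r,p=Tmat();print(r.as_matrix());print(optics.camera_info('wrist'))
Rf=ori(-n_,lf);print('to +lf',np.degrees((r.inv()*Rf).magnitude()));Rf2=ori(-n_,-lf);print('to -lf',np.degrees((r.inv()*Rf2).magnitude()))
S=pm-.034*up+.025*n_
go(Rf2 if (r.inv()*Rf2).magnitude()<(r.inv()*Rf).magnitude() else Rf,S+.17*n_,12)
E
```

```text
[[-0.0001  0.967   0.2549]
 [ 0.002   0.2549 -0.967 ]
 [-1.      0.0004 -0.002 ]]
{'mtx': array([[329.9245,   0.    , 320.9338],
       [  0.    , 329.9245, 203.5176],
       [  0.    ,   0.    ,   1.    ]]), 'tool_from_camera': array([[-0.0002, -0.2531,  0.9674, -0.1618],
       [-0.0002, -0.9674, -0.2531,  0.069 ],
       [ 1.    , -0.0003,  0.0001,  0.0013],
       [ 0.    ,  0.    ,  0.    ,  1.    ]])}
to +lf 164.69103080955907
to -lf 43.07553546162981
need 0.4730495702214531 m 43.0755354616298 deg
[-0.057, 2.968, -2.594, 0.023, -0.008, 0.058]
[0.091, 2.907, -2.661, 0.023, -0.008, 0.058]
[0.234, 2.836, -2.728, 0.023, -0.008, 0.058]
[0.372, 2.756, -2.794, 0.023, -0.008, 0.058]
[0.505, 2.666, -2.859, 0.023, -0.008, 0.058]
[0.632, 2.568, -2.924, 0.023, -0.008, 0.058]
[0.752, 2.461, -2.987, 0.023, -0.008, 0.058]
[0.865, 2.345, -3.048, 0.023, -0.008, 0.058]
[0.971, 2.222, -3.108, 0.023, -0.008, 0.058]
[1.069, 2.092, -3.166, 0.023, -0.008, 0.058]
[1.159, 1.955, -3.221, 0.023, -0.008, 0.058]
[1.241, 1.812, -3.274, 0.023, -0.008, 0.058]
```

Emit:
arm_command(plan=[[-0.05,2.97,-2.6,0.023,-0.008,0.058,8.7],[0.1,2.9,-2.65,0.023,-0.008,0.058,8.7],[0.23,2.84,-2.73,0.023,-0.008,0.058,8.7],[0.37,2.76,-2.8,0.023,-0.008,0.058,8.7],[0.5,2.67,-2.86,0.023,-0.008,0.058,8.7],[0.63,2.57,-2.92,0.023,-0.008,0.058,8.7],[0.75,2.46,-3.0,0.023,-0.008,0.058,8.7],[0.87,2.35,-3.05,0.023,-0.008,0.058,8.7],[0.97,2.22,-3.1,0.023,-0.008,0.058,8.7],[1.07,2.1,-3.17,0.023,-0.008,0.058,8.7],[1.16,1.96,-3.22,0.023,-0.008,0.058,8.7],[1.24,1.81,-3.27,0.023,-0.008,0.058,8.7]])

```text
time: 1.6
position: [0.4327, -0.203, 0.2321]
tool_rot: [0.654, 0.28, -0.304, 0.633]
ft_force: [0.6, 0.3, 0.1]
grip_width: 0.0867
```

Run:
```python
from h import *
r,p=Tmat();print(p,robot.get_obs()['q'])
im,d,K,T=cam('wrist');cv2.imwrite('pics/w1.png',im);np.savez('w1.npz',im=im,d=d,K=K,T=T)
S=pm-.034*up+.025*n_
print((p-S)@np.c_[up,lf,n_], r.as_matrix().T@np.c_[up,lf,n_])
P=pts(d,K,T);Q=(P-pm)@np.c_[up,lf,n_]
f=Q[(abs(Q[...,0]+.03)<.06)&(abs(Q[...,1])<.08)&(abs(Q[...,2])<.012)]
A=np.c_[f[:,0],f[:,1],np.ones(len(f))];co=np.linalg.lstsq(A,f[:,2],rcond=None)[0];print('plane slopes,off',co,len(f),d[d>0].min())
for c in (pm,pm+.055*lf,pm-.055*lf):
  for h in (0,.018):
    q=T[:3,:3].T@(c+h*n_-T[:3,3]);print(K@(q/q[2]))
```

```text
[ 0.4327 -0.203   0.2321] [-1.0791  0.2443  2.2614  1.2608  0.6438 -0.5196]
[0.008  0.0091 0.1669] [[ 0.0216 -0.0011 -0.9997]
 [ 0.9996 -0.0202  0.0212]
 [-0.0202 -0.9997  0.0006]]
plane slopes,off [ 0.0009 -0.0005 -0.0002] 15506 0.05020462
[327.5974 162.3951   1.    ]
[327.9602 164.3553   1.    ]
[276.4498 163.4405   1.    ]
[274.157  165.4537   1.    ]
[378.8054 161.3486   1.    ]
[381.8302 163.2555   1.    ]
```

View pics/w1.png

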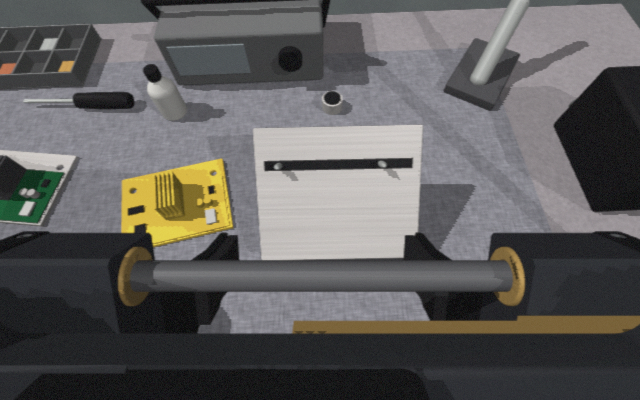

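Run:
```python
from h import *
z=np.load('w1.npz');im,d,K,T=[z[k] for k in('im','d','K','T')]
Q=(pts(d,K,T)-pm)@np.c_[up,lf,n_]
F=Q[(abs(Q[...,2])<.006)&(Q[...,0]>-.08)&(abs(Q[...,0])<.06)&(abs(Q[...,1])<.13)]
print('face x max, y range',np.percentile(F[:,0],99.7),np.percentile(F[:,1],[.3,99.7]))
for s in (1,-1):
    m=(abs(Q[...,0])<.012)&(abs(Q[...,1]-s*.055)<.015)&(Q[...,2]>.005)&(Q[...,2]<.022)
    v,u=np.nonzero(m);print(s,len(u),u.mean(),v.mean(),Q[m].mean(0),np.median(Q[m],0),Q[m][:,1].min(),Q[m][:,1].max(),Q[m][:,2].max())
c=im[150:180,255:405];cv2.imwrite('pics/w1c.png',cv2.resize(c,None,fx=5,fy=5,interpolation=cv2.INTER_CUBIC))
```

```text
face x max, y range 0.03768748690826458 [-0.0996  0.0786]
1 41 276.8536585365854 166.3170731707317 [-0.0013  0.0527  0.0147] [-0.0012  0.0525  0.0155] 0.04994296119019865 0.055779716277229434 0.01866218002558595
-1 43 381.83720930232556 164.04651162790697 [-0.0013 -0.0557  0.0143] [-0.001  -0.0553  0.0153] -0.05888686478925319 -0.053040447705281955 0.018342359796482674
```

View pics/w1c.png

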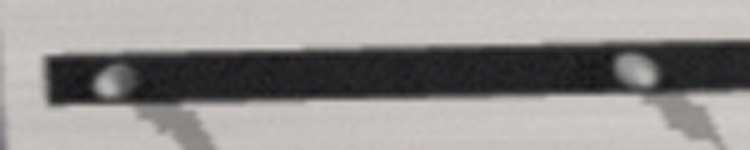

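```bash
cat >> h.py <<'E'
pm=pm-.0013*lf-.0012*up
def down(yaw): return ori([0,0,-1],[np.sin(yaw),-np.cos(yaw),0])
E
python3 - <<'E'
from h import *
go(down(np.radians(-8.3)),np.array([.615,.2235,.17]),11)
E
```

```text
need 0.46206049347465133 m 41.573910703007655 deg
[1.474, 0.724, -3.866, 0.009, -0.005, -0.065]
[1.404, 0.784, -3.88, 0.009, -0.005, -0.065]
[1.331, 0.84, -3.895, 0.009, -0.005, -0.065]
[1.254, 0.89, -3.909, 0.009, -0.005, -0.065]
[1.174, 0.936, -3.923, 0.009, -0.005, -0.065]
[1.091, 0.976, -3.937, 0.009, -0.005, -0.065]
[1.006, 1.01, -3.951, 0.009, -0.005, -0.065]
[0.919, 1.039, -3.965, 0.009, -0.005, -0.065]
[0.829, 1.061, -3.979, 0.009, -0.005, -0.065]
[0.739, 1.078, -3.992, 0.009, -0.005, -0.065]
[0.647, 1.089, -4.005, 0.009, -0.005, -0.065]
```

Emit:
arm_command(plan=[[1.4,0.75,-3.87,0.009,-0.005,-0.065,8.7],[1.4,0.8,-3.88,0.009,-0.005,-0.065,8.7],[1.33,0.84,-3.9,0.009,-0.005,-0.065,8.7],[1.25,0.9,-3.91,0.009,-0.005,-0.065,8.7],[1.17,0.94,-3.92,0.009,-0.005,-0.065,8.7],[1.1,0.98,-3.94,0.009,-0.005,-0.065,8.7],[1.0,1.0,-3.95,0.009,-0.005,-0.065,8.7],[0.9,1.04,-3.97,0.009,-0.005,-0.065,8.7],[0.83,1.06,-3.98,0.009,-0.005,-0.065,8.7],[0.74,1.08,-4.0,0.009,-0.005,-0.065,8.7],[0.65,1.09,-4.0,0.009,-0.005,-0.065,8.7],[0,0,0,0,0,0,8.7]])

```text
time: 3.15
position: [0.5936, 0.181, 0.1828]
tool_rot: [0.551, 0.454, -0.515, 0.475]
ft_force: [-0.1, -0.3, 0.1]
grip_width: 0.0867
```

```bash
cat > look.py <<'E'
from h import *
r,p=Tmat();print(p,r.as_matrix(),robot.get_obs()['q'])
im,d,K,T=cam('wrist');cv2.imwrite('pics/w2.png',im)
P=pts(d,K,T);near=(np.hypot(P[...,0]-.626,P[...,1]-.2235)<.045)
S=P[near&(P[...,2]>.036)&(P[...,2]<.047)]
print(len(S),cv2.minAreaRect((S[:,:2]*1000).astype(np.float32)),S[:,2].mean())
for w,(u,v) in {'mid':(.626,.2235)}.items(): print(w)
# holes: project from the sink estimate
E
python3 look.py
```

```text
[0.5936 0.181  0.1828] [[ 0.0575  0.9891 -0.1354]
 [ 0.0121 -0.1363 -0.9906]
 [-0.9983  0.0554 -0.0199]] [0.1134 0.5449 1.5308 0.0066 1.0074 1.8172]
943 ((626.4314575195312, 222.77859497070312), (24.51409912109375, 49.82257843017578), 81.79724884033203) 0.040849906352645
mid
```

View pics/w2.png

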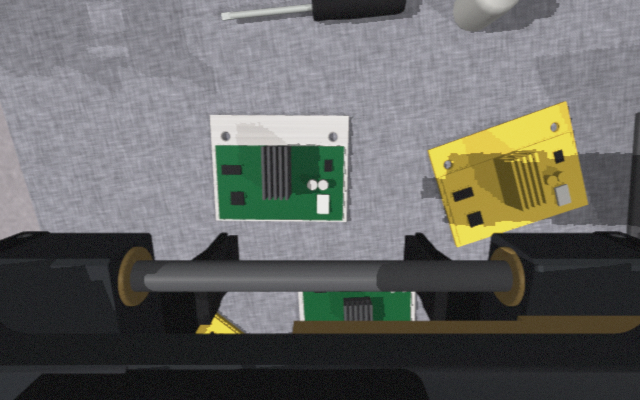

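Run:
```python
from h import *
go(down(np.radians(-8.2)),np.array([.6264,.2228,.06]),6)
```

```text
need 0.13438902208420989 m 3.268404985000568 deg
[2.08, 0.359, -0.75, 0.001, -0.003, -0.009]
[2.074, 0.377, -0.757, 0.001, -0.003, -0.009]
[2.068, 0.395, -0.764, 0.001, -0.003, -0.009]
[2.062, 0.412, -0.771, 0.001, -0.003, -0.009]
[2.056, 0.43, -0.778, 0.001, -0.003, -0.009]
[2.05, 0.447, -0.785, 0.001, -0.003, -0.009]
```

Emit:
arm_command(plan=[[2.08,0.36,-0.75,0.001,-0.003,-0.009,8.7],[2.07,0.38,-0.76,0.001,-0.003,-0.009,8.7],[2.07,0.4,-0.76,0.001,-0.003,-0.009,8.7],[2.06,0.41,-0.77,0.001,-0.003,-0.009,8.7],[2.06,0.43,-0.78,0.001,-0.003,-0.009,8.7],[2.05,0.45,-0.79,0.001,-0.003,-0.009,8.7],[0,0,0,0,0,0,6]])

```text
time: 4.08
position: [0.6219, 0.2161, 0.053]
tool_rot: [-0.532, -0.462, 0.54, -0.46]
ft_force: [-0.4, 0.6, 0.6]
grip_width: 0.0827
```

Run:
```python
from h import *
print(Tmat()[1]);go(down(np.radians(-8.2)),np.array([.6264,.2228,.0195]),4)
```

```text
[0.6219 0.2161 0.053 ]
need 0.034498706319337616 m 0.7824649741885583 deg
[0.837, 0.094, -0.187, -0.002, 0.001, 0.003]
[0.837, 0.092, -0.185, -0.002, 0.001, 0.003]
[0.838, 0.091, -0.184, -0.002, 0.001, 0.003]
[0.838, 0.089, -0.183, -0.002, 0.001, 0.003]
```

Emit:
arm_command(plan=[[0,0.36,-0.74,-0.008,0.004,0.012,6],[0,0,0,0,0,0,6],[1.2,0,0,0,0,0,6],[1.2,0,0,0,0,0,6],[0.5,0,0,0,0,0,6],[0,0,0,0,0,0,6]])

```text
time: 4.82
position: [0.6268, 0.2218, 0.0242]
tool_rot: [0.535, 0.462, -0.534, 0.465]
ft_force: [0.1, -0.3, -0.5]
grip_width: 0.0603
```

Run:
```python
from h import *
print(Tmat()[1]);go(down(np.radians(-8.2)),np.array([.6264,.2228,.0195]),1)
```

```text
[0.6268 0.2218 0.0242]
need 0.004788919653288819 m 0.2637743194325817 deg
[0.466, -0.06, -0.092, 0.0, 0.002, -0.004]
```

Emit:
arm_command(plan=[[0.46,-0.05,-0.1,0,0.002,-0.004,6],[0,0,0,0,0,0,6],[0,0,0,0,0,0,1],[0,0,0,0,0,0,1],[0,0,0,0,0,0,1],[0,0,0,0,0,0,1],[0,0,0,0,0,0,1],[0,0,0,0,0,0,1]], grip_force=45)

```text
time: 5.82
position: [0.6272, 0.2231, 0.02]
tool_rot: [0.535, 0.463, -0.534, 0.463]
ft_force: [0.7, 0.4, -0.6]
grip_width: 0.0235
```

Run:
```python
from h import *
o=robot.get_obs();print(o['position'],o['grip_width'],o['ft_force'],R.from_quat(o['tool_rot']).as_matrix())
```

```text
[0.6272 0.2231 0.02  ] 0.023523601664163674 [ 0.7094  0.3984 -0.5523] [[ 0.0019  0.9899 -0.1421]
 [ 0.0008 -0.1421 -0.9899]
 [-1.      0.0018 -0.0011]]
```

Emit:
arm_command(plan=[[-1,0,0,0,0,0,1],[-2.5,0,0,0,0,0,1],[-4,0,0,0,0,0,1],[-5,0,0,0,0,0,1],[-4,0,0,0,0,0,1],[-2,0,0,0,0,0,1],[0,0,0,0,0,0,1]])

```text
time: 6.7
position: [0.6235, 0.2223, 0.2087]
tool_rot: [-0.532, -0.465, 0.537, -0.462]
ft_force: [-0.3, -0.0, -4.0]
grip_width: 0.0235
```

Run:
```python
from h import *
o=robot.get_obs();print(o['position'],o['grip_width'],o['ft_force'])
im,d,K,T=cam('wrist');cv2.imwrite('pics/w3.png',im);np.savez('w3.npz',im=im,d=d,K=K,T=T)
Tc=np.array(optics.camera_info('wrist')['tool_from_camera'])
Q=pts(d,K,Tc)  # tool coords
for s in (1,-1):
    q=np.linalg.inv(Tc)@np.array([.013,.033,s*.055,1]);u,v,_=K@(q[:3]/q[2]);print('pred',u,v)
```

```text
[0.6235 0.2223 0.2087] 0.02348858789400568 [-0.3245 -0.0075 -3.9802]
pred 420.49639009734847 186.88295030711933
pred 217.04289397325005 186.94123926700448
```

View pics/w3.png

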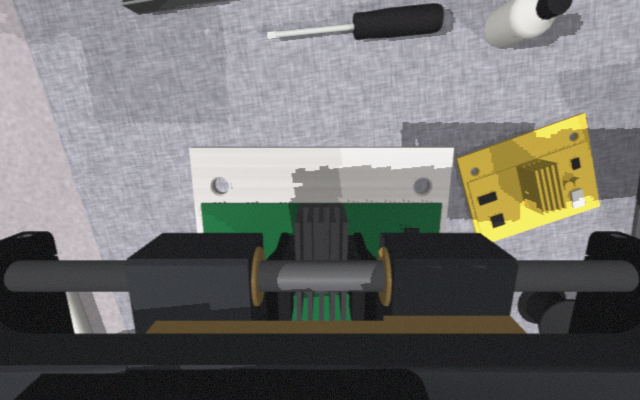

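Run:
```python
from h import *
z=np.load('w3.npz');im,d,K=z['im'],z['d'],z['K']
Tc=np.array(optics.camera_info('wrist')['tool_from_camera']);Q=pts(d,K,Tc)
pl=Q[155:200,200:450].reshape(-1,3);pl=pl[abs(pl[:,0]-.014)<.006]
A=np.c_[pl[:,1:],np.ones(len(pl))];co=np.linalg.lstsq(A,pl[:,0],rcond=None)[0];k=abs(A@co-pl[:,0])<.002
co=np.linalg.lstsq(A[k],pl[k,0],rcond=None)[0];print('x=a y+b z+c',co,len(pl),pl[k,1].max())
nn=np.array([1,-co[0],-co[1]])
g=cv2.cvtColor(im,cv2.COLOR_BGR2GRAY);H=[]
for cx,cy in((221,186),(423,185)):
    w=g[cy-14:cy+15,cx-14:cx+15];W=cv2.resize(w,None,fx=8,fy=8,interpolation=cv2.INTER_CUBIC)
    t,m=cv2.threshold(W,0,255,cv2.THRESH_BINARY_INV+cv2.THRESH_OTSU)
    cs=cv2.findContours(m,cv2.RETR_EXTERNAL,cv2.CHAIN_APPROX_NONE)[0]
    c=min((c for c in cs if cv2.contourArea(c)>1500),key=lambda c:np.linalg.norm(c.mean((0,1))-116))
    (ex,ey),(a,b),an=cv2.fitEllipse(cv2.convexHull(c));u,v=(ex+.5)/8-.5+cx-14,(ey+.5)/8-.5+cy-14
    r=Tc[:3,:3]@[(u-K[0,2])/K[0,0],(v-K[1,2])/K[1,1],1];s=(co[2]-nn@Tc[:3,3])/(nn@r);h=Tc[:3,3]+s*r;H.append(h);print(t,u,v,a/8,b/8,h)
H=np.array(H);print('mid',H.mean(0),'sep',np.linalg.norm(H[0]-H[1]),'yaw',np.degrees(np.arctan2((H[1]-H[0])[1],(H[1]-H[0])[2])))
e=g[140:160,320];print(e)
```

```text
x=a y+b z+c [-0.0025 -0.0009  0.0145] 10887 0.05020568400100345
188.0 218.89155960083008 185.93016147613525 17.6304931640625 18.899272918701172 [ 0.0145  0.0333 -0.0544]
137.0 422.415922164917 186.12289428710938 17.641849517822266 18.803003311157227 [0.0144 0.0331 0.0564]
mid [0.0144 0.0332 0.001 ] sep 0.11085655818832489 yaw -0.06108905008096838
[178 184 184 182 182 168 148 148 219 226 227 227 227 226 226 227 228 226
 225 225]
```

```bash
cat >> h.py <<'E'
pm=pm+.0004*lf
Rf=ori(-n_,-lf)
hm=np.array([.0202,.0332,0])  # hole mid (underside) in tool
def tgt(h,dx=0,dy=0): return pm+h*n_+dx*up+dy*lf-Rf.apply(hm)
def st():
    o=robot.get_obs();r,p=Tmat();q=p+r.apply(hm)-pm
    print('t %.2f'%o['time'],'holes up,left,out mm',q@np.c_[up,lf,n_]*1000,'ang tool(mrad)',(Rf.inv()*r).as_rotvec()*1000,'F up,left,out',np.array(o['ft_force'])@np.c_[up,lf,n_],'w',o['grip_width'],'M tool',r.inv().apply(o['moment']))
E
python3 - <<'E'
from h import *
st();print(tgt(.1),tgt(0));go(Rf,tgt(.1),12)
E
```

```text
t 6.75 holes up,left,out mm [107.8635 436.2734  21.667 ] ang tool(mrad) [ 109.8475  -42.4564 -707.6462] F up,left,out [-3.0636 -0.7226 -3.8832] w 0.023680909167525476 M tool [ 0.0073  0.0207 -0.0619]
[ 0.4721 -0.2141  0.1717] [ 0.5363 -0.2158  0.0951]
need 0.4628515185313046 m 41.10277164355333 deg
[0.316, -0.722, 3.776, -0.009, 0.004, 0.059]
[0.259, -0.774, 3.77, -0.009, 0.004, 0.059]
[0.198, -0.822, 3.763, -0.009, 0.004, 0.059]
[0.135, -0.866, 3.756, -0.009, 0.004, 0.059]
[0.069, -0.907, 3.748, -0.009, 0.004, 0.059]
[0.002, -0.943, 3.74, -0.009, 0.004, 0.059]
[-0.068, -0.975, 3.731, -0.009, 0.004, 0.059]
[-0.14, -1.003, 3.722, -0.009, 0.004, 0.059]
[-0.213, -1.027, 3.712, -0.009, 0.004, 0.059]
[-0.287, -1.046, 3.701, -0.009, 0.004, 0.059]
[-0.362, -1.061, 3.691, -0.009, 0.004, 0.059]
[-0.438, -1.071, 3.679, -0.009, 0.004, 0.059]
```

Emit:
arm_command(plan=[[0.25,-0.72,3.78,-0.009,0.004,0.059,1],[0.2,-0.77,3.77,-0.009,0.004,0.059,1],[0.2,-0.82,3.76,-0.009,0.004,0.059,1],[0.13,-0.87,3.76,-0.009,0.004,0.059,1],[0.07,-0.91,3.75,-0.009,0.004,0.059,1],[0,-0.94,3.74,-0.009,0.004,0.059,1],[-0.07,-0.98,3.73,-0.009,0.004,0.059,1],[-0.14,-1.0,3.72,-0.009,0.004,0.059,1],[-0.21,-1.03,3.71,-0.009,0.004,0.059,1],[-0.29,-1.05,3.7,-0.009,0.004,0.059,1],[-0.36,-1.06,3.69,-0.009,0.004,0.059,1],[-0.44,-1.07,3.68,-0.009,0.004,0.059,1]])

```text
time: 8.25
position: [0.4793, -0.1449, 0.1587]
tool_rot: [0.635, 0.343, -0.341, 0.603]
ft_force: [1.1, -0.1, -3.1]
grip_width: 0.0238
```

Run:
```python
from h import *
st();print(robot.get_obs()['q']);go(Rf,tgt(.06),4)
```

```text
t 8.25 holes up,left,out mm [-7.3529 69.6304 82.1947] ang tool(mrad) [  17.9487   37.296  -138.1246] F up,left,out [-1.1629 -0.1192 -3.0371] w 0.023750541198787518 M tool [-0.0854  0.0039 -0.7133]
[-0.769   0.4113  2.2032  1.2943  0.414  -0.3535]
need 0.07440512046665052 m 8.261635156455348 deg
[0.577, 0.223, 1.754, -0.004, -0.009, 0.035]
[0.6, 0.195, 1.75, -0.004, -0.009, 0.035]
[0.623, 0.166, 1.745, -0.004, -0.009, 0.035]
[0.644, 0.136, 1.74, -0.004, -0.009, 0.035]
```

Emit:
arm_command(plan=[[0.4,0.22,1.75,-0.004,-0.009,0.035,1],[0.4,0.2,1.75,-0.004,-0.009,0.035,1],[0.4,0.17,1.75,-0.004,-0.009,0.035,1],[0.4,0.14,1.74,-0.004,-0.009,0.035,1],[0,0,0,0,0,0,1]])

```text
time: 8.88
position: [0.4864, -0.2179, 0.1402]
tool_rot: [0.646, 0.292, -0.313, 0.632]
ft_force: [-0.2, -0.4, -3.9]
grip_width: 0.0238
```

Run:
```python
from h import *
st();print(robot.get_obs()['q']);go(Rf,tgt(.045),3)
```

```text
t 8.88 holes up,left,out mm [-9.444  -3.8453 66.2324] ang tool(mrad) [ 10.6636  -1.1559 -12.1903] F up,left,out [-2.6502 -0.3834 -2.8243] w 0.023808714237212196 M tool [ 0.003   0.0566 -0.7916]
[-0.9389  0.5291  2.2122  1.6835  0.5273 -0.9037]
need 0.023759282549099706 m 0.9303345973937044 deg
[0.718, 0.313, -0.12, -0.004, 0.0, 0.004]
[0.719, 0.311, -0.118, -0.004, 0.0, 0.004]
[0.72, 0.308, -0.117, -0.004, 0.0, 0.004]
```

Emit:
arm_command(plan=[[0.72,0.31,-0.12,-0.004,0,0.004,1],[0.72,0.31,-0.12,-0.004,0,0.004,1],[0.65,0.31,-0.12,-0.004,0,0.004,1],[0,0,0,0,0,0,1],[0,0,0,0,0,0,1]])

```text
time: 9.5
position: [0.5078, -0.211, 0.1286]
tool_rot: [0.643, 0.293, -0.307, 0.637]
ft_force: [-0.2, -0.9, -3.2]
grip_width: 0.0235
```

```bash
cat > holes.py <<'E'
import sys
from h import *
st()
im,d,K,T=cam('wrist');cv2.imwrite('pics/%s.png'%sys.argv[1],cv2.resize(im[140:215,180:470],None,fx=2.7,fy=2.7,interpolation=cv2.INTER_CUBIC))
Tc=np.array(optics.camera_info('wrist')['tool_from_camera']);Q=pts(d,K,Tc)
pl=Q[160:200,205:440].reshape(-1,3);pl=pl[abs(pl[:,0]-.014)<.008]
A=np.c_[pl[:,1:],np.ones(len(pl))];co=np.linalg.lstsq(A,pl[:,0],rcond=None)[0];k=abs(A@co-pl[:,0])<.002
co=np.linalg.lstsq(A[k],pl[k,0],rcond=None)[0];print('plate x=a y+b z+c',co)
F=(pts(d,K,T)-pm)@np.c_[up,lf,n_]
f=F[(abs(F[...,0])<.036)&(abs(F[...,1])<.1)&(abs(F[...,2])<.006)]
if len(f)>50: print('face top edge/off',np.percentile(f[:,0],99.5),np.median(f[:,2]),len(f))
E
python3 holes.py w4
python3 - <<'E'
from h import *
go(Rf,tgt(.026),4)
E
```

```text
t 9.50 holes up,left,out mm [-0.4304  4.224  43.9264] ang tool(mrad) [-4.5982  3.1184 -3.383 ] F up,left,out [-2.1402 -0.8795 -2.319 ] w 0.023471302501608365 M tool [ 0.0368  0.0431 -0.7544]
plate x=a y+b z+c [-0.0003 -0.0004  0.0146]
face top edge/off 0.03585353746070117 -0.0003300962986552124 9701
need 0.018532567592454398 m 0.3601378223656463 deg
[0.452, 0.009, 0.1, 0.001, -0.001, 0.001]
[0.452, 0.009, 0.099, 0.001, -0.001, 0.001]
[0.453, 0.009, 0.099, 0.001, -0.001, 0.001]
[0.453, 0.009, 0.098, 0.001, -0.001, 0.001]
```

View pics/w4.png

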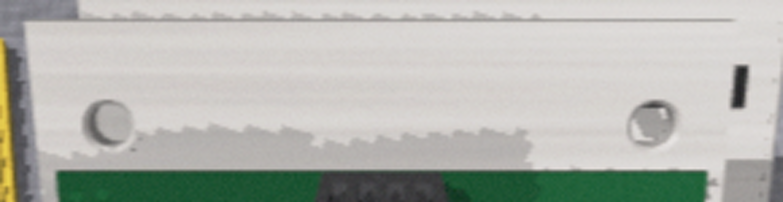

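Emit:
arm_command(plan=[[0,0,0.4,0.004,-0.003,0.003,1],[0.5,0,0,0,0,0,1],[0.6,0,0,0,0,0,1],[0.6,0,0,0,0,0,1],[0,0,0,0,0,0,1],[0,0,0,0,0,0,1]])

```text
time: 10.3
position: [0.5192, -0.2163, 0.1146]
tool_rot: [0.645, 0.29, -0.308, 0.637]
ft_force: [-0.6, 0.5, -3.2]
grip_width: 0.024
```

Run:
```python
from h import *
st();go(Rf,tgt(.024),1)
```

```text
t 10.30 holes up,left,out mm [-0.4946 -0.9922 25.9218] ang tool(mrad) [ 0.4983 -1.0735 -0.2384] F up,left,out [-2.5212  0.5052 -2.0638] w 0.024004302055356426 M tool [ 0.024  -0.0227 -0.7902]
need 0.0022083770783884694 m 0.0691746829235234 deg
[0.193, 0.048, -0.096, -0.0, 0.001, 0.0]
```

Emit:
arm_command(plan=[[0.3,0.05,-0.1,0,0,0,1],[0,0,0,0,0,0,1],[0,0,0,0,0,0,1]])

```text
time: 10.68
position: [0.5217, -0.2152, 0.1127]
tool_rot: [0.645, 0.29, -0.308, 0.637]
ft_force: [-0.6, -0.2, -3.7]
grip_width: 0.0237
```

Run:
```python
from h import *
st()
im,d,K,T=cam('wrist');C=[]
np.savez('w5.npz',im=im,d=d,K=K,T=T)
for cx,cy in((220,185),(422,186)):
    C.append(cv2.resize(im[cy-20:cy+20,cx-20:cx+20],None,fx=10,fy=10,interpolation=cv2.INTER_CUBIC))
cv2.imwrite('pics/w5.png',np.hstack(C))
# where the pin tip centres should appear
for s in (1,-1):
    for h in (.018,.014):
        q=T[:3,:3].T@(pm+s*.055*lf+h*n_-T[:3,3]);print('pin',h,(K@(q/q[2]))[:2])
```

```text
t 10.68 holes up,left,out mm [ 0.0803  0.1853 22.8902] ang tool(mrad) [ 0.4892 -1.1197 -0.1699] F up,left,out [-2.808  -0.2468 -2.4149] w 0.023683931806325602 M tool [ 0.0316  0.0609 -0.7967]
pin 0.018 [223.4025 181.8099]
pin 0.014 [225.3426 180.5172]
pin 0.018 [414.6624 181.6549]
pin 0.014 [412.7801 180.3662]
```

View pics/w5.png

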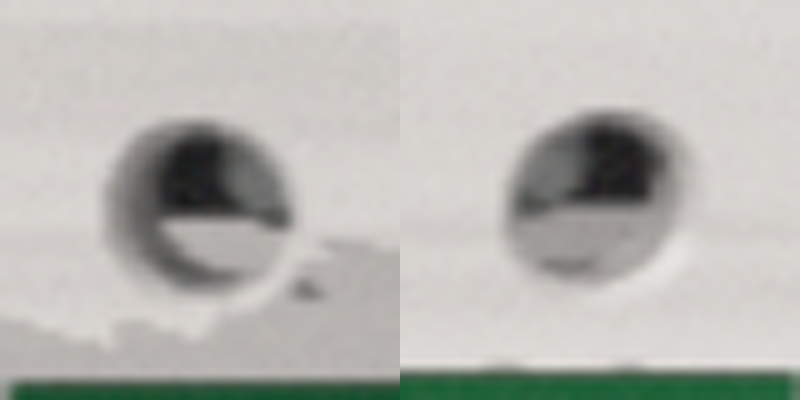

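Emit:
arm_command(plan=[[0.2,-0.03,0.02,0,0.001,0,1],[0.2,0,0,0,0,0,1],[0.2,0,0,0,0,0,1],[0.2,0,0,0,0,0,1],[0,0,0,0,0,0,1]])

```text
time: 11.35
position: [0.527, -0.2157, 0.1059]
tool_rot: [0.645, 0.29, -0.308, 0.637]
ft_force: [0.5, -1.1, -4.8]
grip_width: 0.0235
```

```bash
python3 -c "
from h import *
st();go(Rf,tgt(.01,-.0003),1)"
```

```text
t 11.35 holes up,left,out mm [-0.1754 -0.1868 14.3352] ang tool(mrad) [ 0.4959 -0.291  -0.0404] F up,left,out [-2.6792 -1.0907 -4.0057] w 0.023537473696660514 M tool [-0.0031  0.0078 -0.8091]
need 0.004343057557540036 m 0.03302448164674056 deg
[0.434, -0.013, -0.017, -0.0, 0.0, 0.0]
```

Emit:
arm_command(plan=[[0.2,0,0,0,0,0,1],[0.2,0,0,0,0,0,1],[0,0,0,0,0,0,1]])

```text
time: 11.72
position: [0.5297, -0.2158, 0.1026]
tool_rot: [0.645, 0.29, -0.308, 0.637]
ft_force: [-0.0, 0.4, -4.0]
grip_width: 0.0236
```

```bash
python3 -c "
from h import *
st();go(Rf,tgt(.005,-.0003),1)"
```

```text
t 11.72 holes up,left,out mm [-0.1962 -0.2018 10.0533] ang tool(mrad) [ 0.5629 -0.3415 -0.0915] F up,left,out [-2.5828  0.447  -3.0474] w 0.023556274709751992 M tool [-0.013   0.0412 -0.7828]
need 0.00506147607635535 m 0.038086544252017934 deg
[0.506, -0.011, -0.018, -0.001, 0.0, 0.0]
```

Underside is 10 mm off the face, past the pins' tapers, with no contact force. I'll continue in the same way.

Emit:
arm_command(plan=[[0.2,0,0,0,0,0,1],[0.2,0,0,0,0,0,1],[0.15,0,0,0,0,0,1],[0,0,0,0,0,0,1]])

```text
time: 12.22
position: [0.5335, -0.2159, 0.0981]
tool_rot: [0.645, 0.29, -0.308, 0.637]
ft_force: [-0.2, -0.2, -3.6]
grip_width: 0.0234
```

```bash
python3 -c "
from h import *
st()"
```

```text
t 12.22 holes up,left,out mm [-0.1901 -0.1995  4.1489] ang tool(mrad) [ 0.5376 -0.3386 -0.0842] F up,left,out [-2.4988 -0.1659 -2.6171] w 0.02341792412928861 M tool [ 0.0767  0.0175 -0.8033]
```

Emit:
arm_command(plan=[[0.15,0,0,0,0,0,1],[0.1,0,0,0,0,0,1],[0.08,0,0,0,0,0,1],[0,0,0,0,0,0,1]])

```text
time: 12.72
position: [0.5357, -0.216, 0.0954]
tool_rot: [0.645, 0.29, -0.308, 0.637]
ft_force: [0.9, 0.3, -3.4]
grip_width: 0.0237
```

```bash
python3 -c "
from h import *
st()"
```

```text
t 12.72 holes up,left,out mm [-0.2162 -0.2321  0.6225] ang tool(mrad) [ 0.6002 -0.4076 -0.148 ] F up,left,out [-1.5199  0.3503 -3.2269] w 0.023723306190051537 M tool [ 0.0348  0.038  -0.7611]
```

Emit:
arm_command(plan=[[0.06,0,0,0,0,0,1],[0.05,0,0,0,0,0,1],[0,0,0,0,0,0,1]])

```text
time: 13.1
position: [0.536, -0.216, 0.095]
tool_rot: [0.645, 0.29, -0.308, 0.636]
ft_force: [-0.1, 0.0, -2.7]
grip_width: 0.0238
```

```bash
python3 -c "
from h import *
st()"
```

```text
t 13.10 holes up,left,out mm [-0.2663 -0.2115  0.0826] ang tool(mrad) [ 1.1234 -0.7765  0.0396] F up,left,out [-1.792   0.0038 -1.9716] w 0.023756494660985065 M tool [ 0.0059  0.0683 -0.7529]
```

Emit:
arm_command(plan=[[0.06,0,0,0,0,0,1],[0.06,0,0,0,0,0,1],[0,0,0,0,0,0,1]])

```text
time: 13.48
position: [0.536, -0.216, 0.0949]
tool_rot: [0.645, 0.289, -0.308, 0.636]
ft_force: [-0.4, -0.1, -2.4]
grip_width: 0.0235
```

```bash
python3 -c "
from h import *
st()"
```

```text
t 13.47 holes up,left,out mm [-0.2929 -0.2304  0.1117] ang tool(mrad) [ 1.8472 -1.681   0.4519] F up,left,out [-1.8527 -0.0737 -1.5411] w 0.02348309042987895 M tool [ 0.0337  0.128  -0.7696]
```

Motion has stopped at the face, so contact is made. Now I release and back off.

Emit:
arm_command(plan=[[0,0,0,0,0,0,3.2],[0,0,0,0,0,0,4],[0,0,0,0,0,0,5],[0,0,0,0,0,0,5],[0,0,0,0,0,0,5]])

```text
time: 14.1
position: [0.5385, -0.2167, 0.0965]
tool_rot: [0.646, 0.287, -0.306, 0.638]
ft_force: [0.7, 0.1, 0.2]
grip_width: 0.0495
```

Emit:
arm_command(plan=[[-1,0,0,0,0,0,5],[-2,0,0,0,0,0,5],[-3,0,0,0,0,0,5],[-3,0,0,0,0,0,5],[-2,0,0,0,0,0,5],[0,0,0,0,0,0,5],[0,0,0,0,0,0,5]])

```text
time: 14.98
position: [0.4634, -0.2135, 0.1838]
tool_rot: [0.646, 0.287, -0.307, 0.638]
ft_force: [0.1, -0.1, 0.2]
grip_width: 0.0503
```

Run:
```python
from h import *
st()
for n in ('wrist','top','scene'):
    im,d,K,T=cam(n);Q=(pts(d,K,T)-pm)@np.c_[up,lf,n_]
    s=Q[(abs(Q[...,0]+.034)<.04)&(abs(Q[...,1])<.03)&(Q[...,2]>.034)&(Q[...,2]<.05)]
    if len(s)>20:
        print(n,'sink top',len(s),s.mean(0)*1000,cv2.minAreaRect((s[:,:2]*1000).astype(np.float32)))
    f=Q[(Q[...,0]>-.012)&(Q[...,0]<.02)&(abs(Q[...,1])<.066)&(abs(Q[...,2])<.02)]
    if len(f)>20:
        A=np.c_[f[:,:2],np.ones(len(f))];b=f[:,2];k=abs(b-np.median(b))<.004
        print(' plate slopes/off',np.linalg.lstsq(A[k],b[k],rcond=None)[0],k.sum())
    if n=='wrist': cv2.imwrite('pics/w6.png',im)
```

```text
t 14.97 holes up,left,out mm [  1.2078   0.2249 115.0537] ang tool(mrad) [ 0.9314 -2.3     6.0734] F up,left,out [ 0.2109 -0.0677  0.1377] w 0.05026459903325501 M tool [ 0.0646 -0.0166 -0.3936]
wrist sink top 964 [-34.4745  -0.8348  41.4622] ((-35.63172912597656, -0.7632961273193359), (49.8648796081543, 23.639381408691406), 0.39056551456451416)
 plate slopes/off [-0.0205  0.0002  0.0058] 5215
top sink top 78 [-33.0775   0.9014  41.0089] ((-35.570533752441406, 0.8196191787719727), (56.281959533691406, 23.112356185913086), 1.5914422273635864)
 plate slopes/off [-0.0101 -0.0012  0.0059] 372
scene sink top 76 [-29.3576   2.0322  40.1379] ((-32.48847198486328, -1.4512138366699219), (51.24192428588867, 28.755945205688477), 1.2227191925048828)
 plate slopes/off [-0.0541  0.0004  0.0067] 186
```

View pics/w6.png

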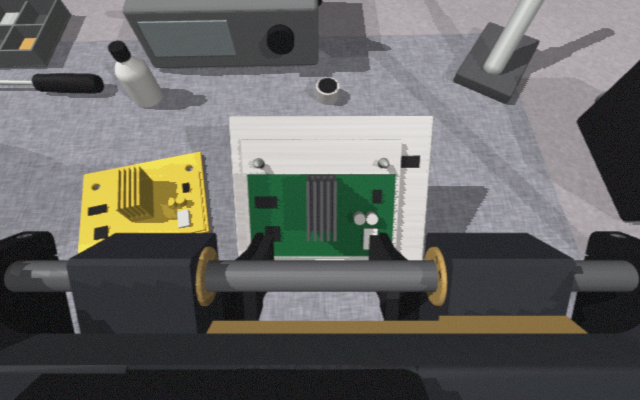

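The wrist view shows the module hanging with a pin through each hole, at (258,162) and (384,162), and the hole edge uppermost. The gripper is clear.

```bash
python3 -c "
from h import *
print(workorder.hand_in())"
```

```text
the job is handed in; nothing more can be done
None
```

The module is hanging on the rest with a pin through each hole and the hole edge uppermost. I let go of it there and handed the job in at about 15 s of the 67 s allowed. No verdict was reported.

**How it went:** I gripped the finned heat sink and lifted the module clear. I found the pins from the depth readings, then checked them through the holes from close by. The plate went on in small steps, with almost no contact force until it stopped against the slope.

**Last checks (positions from the final wrist image):**

| Check | Measured | Wanted |
|---|---|---|
| Sink centre below the pins, along the slope | about 34.5–35.6 mm | 34 mm, within 4 mm |
| Sink top above the face | about 41.5 mm | about 42 mm |
| Plate top above the face | about 5.8 mm | 6 mm |
| Sink turned out of square | about 0.4 degrees | under about 3.4 degrees |
| Sink off the face's middle line | about 9 mm (from where the pins sit) | within 12.5 mm |

- **Disagreement:** the plate's tilt up the slope came out as 0.020 rad from the wrist camera and 0.010 from the top one, both inside the 0.05 limit. The scene camera gave 0.054. That fit used only 186 points, and I put it down to the pins and noise but did not look further.
- **Not checked:** I did not measure again where the other bench items are. The wrist force was about zero after release, and I never meant to touch anything but the module.

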